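# Find the shaft's flat and hold the pulley on it

## Robot

A 6-joint arm with a two-finger parallel gripper is mounted at the origin on the work surface. World frame = base frame: x ahead of the robot, y to its left, z up, the work surface at z = 0. Lengths are in m, angles in rad, forces in N, time in s.
With the tool pointing down it reaches from about 0.375 to 0.9 m from the base axis. Payload 3.1 kg.
Tool frame: the origin (TCP) lies between the finger pads; the fingertips stand 22 mm ahead of it and the grasp point (between the pads) lies 3 mm ahead of it; x points along the fingers, z is the direction in which the jaws open and shut, and the axes are right-handed (so a half turn about x gives the same grasp; the last joint's range is limited). The gripper opens to 87 mm and grips with 3 to 60 N. Pads are 19 mm wide; open, the fingers measure 117 mm over their backs; the gripper's body (75 mm by 190 mm) begins 51 mm behind the grasp point.
Start: joints at [1.095, 0.527, 1.433, -0, 1.181, -0.178], TCP at [0.183, 0.597, 0.245] pointing down, gripper open.
Joint ranges: [-3.08, 3.08], [-0.75, 2.2], [0.22, 2.44], [-1.43, 4.57], [0, 2.65], [-2.85, 2.85]. Speed limits (rad/s): [2.79, 2.79, 3.14, 3.14, 3.14, 3.14].

## Interface

Orientations are given as a rotation vector (axis times angle).
In Python, from cell import readout, camera, bot gives the robot as it stands.
- The arm moves only by the tool move_arm, never from a script. Its argument "commands" is a list of rows, each a list of 3 entries, a list of its own where there are three numbers: the shift along the tool's x, y, z in units of 30 mm (1.0 is 30 mm), then the turn, a rotation vector about the tool's x, y, z in units of 8 degrees (1.0 is 8 degrees), then the closure in counts, from 0 (fully open) to 255 (shut). A call has exactly 8 rows; each row shifts and turns the commanded pose from where the row before left it, along the tool's axes as they then stand; what a row does not reach is not made up. A row lasts 1/10 s, in which the tool goes at most 50 mm and 8.59 degrees, less where a joint would pass 70% of its speed; a pose out of reach is approached as far as the arm can. A call is refused whole if a number of a shift passes 1 or a number of a turn 1, either way. A call with a gripper value outside its range is refused whole. The fingers move at their own pace and stop on an object; the grip force is fixed at half the most. Time passes only in rows, so rows that do not move let the fingers close, or fill a call up. It gives the time, the measured TCP pose, the force and the opening at its end, in the units of the state.
- readout.get_state(): the state, without advancing time (a new reading comes with each control period).
- camera(name): name is "side" or "top"; returns a dict with "frame" (384x512x3 uint8, red, green, blue), "intrinsics" (3x3 intrinsics, pixels), "xyz" and "attitude" of the camera in the world. Camera axes: x right, y down, z forward; pixel columns grow to the right and rows downward; lengths in m; the calibration is good to about 2 mm. A picture is of the moment at which its call begins. There is no depth.
- bot.close_job(): hands the job in, once; it reports no verdict.
The state is a dict: "clock": time; "joint_pos": joint angles; "dq": joint speeds; "joint_torque": joint torques, N m; "eef_pos": TCP position; "tool_rot": TCP orientation; "force": force on the tool from outside, world axes, zero at the start; "wrist_torque": the same for the moment, N m; "finger_gap": opening from 0.0 (shut) to 1.0 (fully open).
Only numpy, scipy, OpenCV 4.12 (cv2) and the standard library are available. Lean on these libraries where they do the work, as an engineer would, in place of code of your own. Each camera call takes 0.05 s, during which the arm holds its last target.

## Task

Turn the bare gearmotor shaft until its red-marked flat squarely faces the brass screwdriver guide on the red post. Then slide the pulley onto the shaft, hub up, with its orange-headed set screw over the flat and pointing at the guide, push it all the way down so that the springy brass washer is pressed fully home, and finish still gripping the pulley and holding it down there, ready for the screw to be tightened. Leave the tape, the phone, the screwdriver and the jar where they are.

Things in the scene. Friction and masses are not known exactly. Their poses are not given: they have to be found in the camera images.
- jig: Fixed gearmotor jig; origin at table height under the shaft. Plywood plate 120 mm (x) by 250 mm (y), 12 mm thick; aluminium gearbox 80 mm square, top 58 mm above the table; black motor on its +y side; red post (30 by 18 mm, top 108 mm above the table, faces 95 and 113 mm from the shaft's axis) on its -y side. -y points from the shaft to the guide, z up.
- shaft_shoulder (a point): Centre, on the shaft's axis, of the shoulder on which the pulley seats: the top face of the round aluminium boss (60 mm across, recess 42 mm across in its middle) on the gearbox, 68 mm above the table. The shaft stands upright on it. Its axes are the jig's.
- guide_mouth (a point): Mouth of the brass screwdriver guide tube (12 mm across) on the red post: 89 mm from the shaft's axis on the jig's -y side, 93 mm above the table. Fixed to the jig.
- shaft (a joint): Angle of the upright steel shaft, rad: 0 when its flat faces the guide, growing counter-clockwise seen from above; starts at 0.55 to 1.35. Light drag (0.05 N m); stays where left. 24 mm across with one full-length red-striped flat 7.5 mm from the axis (19.5 mm from flat to round back). Fingers closed across flat and back square the flat to the pad and can then turn the shaft.
- shaft_top (a point): Centre of the shaft's top end, 55 mm above the shoulder (123 mm above the table); the top 5 mm tapers to 18 mm across. A red line on the end runs from the axis towards the flat. Its axes turn with the shaft: x points out of the flat, z up.
- washer (a joint): Travel of the spring-loaded brass thrust washer (40 mm across) round the foot of the shaft, m: 0 when free, its top then 6 mm above the shoulder; 0.006 when flush with the shoulder. The spring pushes back with 3 N at first and 7 N at full travel, more than the pulley's weight: the pulley rises again if let go.
- pulley_center (a point): Centre of the loose pulley (about 160 g, 38 mm tall, standing on the table), 19 mm above its underside. Black grooved rim, 56 mm across, 12 mm high; above it an aluminium octagonal hub 36 mm across flats, 26 mm high. Bore 26.5 mm right through. z up out of the hub, x towards the orange set screw; the hub flats at +y and -y are free to grip.
- screw_head (a point): Outer end of the pulley's orange-headed set screw (head 13 mm across), 34 mm from the pulley's axis, 25 mm above its underside, sticking 16 mm out of the hub. Its tip (6 mm wide) reaches into the bore to 9.2 mm from the axis, so the pulley goes down only with the screw over the flat; turned wrong it stops with its underside about 33 mm above the shoulder.
- tape: Roll of yellow and red tape lying flat, 91 mm across, 24 mm high; origin at the centre of its underside. Leave alone.
- phone: Black phone lying flat, 72 by 148 by 9 mm; origin at the centre of its underside, y along its length. Leave alone.
- driver: Red-handled screwdriver lying on the bench, 190 mm long along its x; origin at the middle of its underside. Leave alone.
- flux_jar: Small amber jar with a white cap, 48 mm across, 45 mm high; origin at the centre of its underside. Leave alone.

How it is judged:
By the outcome, as a careful person would: the job done as asked, in the order asked, and still so for the second after the job is handed in, while the arm keeps its last pose, push and grip.
It also fails if it takes over 48 s, if anything falls off the work surface, if the arm or the gripper's body presses on something with over 40 N, if the wrist force passes 120 N, or if a joint passes its speed limit or range.

## Working session

There is one attempt and no reset: what is moved stays moved. The work goes in short steps, Python scripts to look and compute and a tool call to move; the robot and the scene stay as the last step left them, time stands still between calls to the robot, and variables do not carry over. Pictures are saved under pics/ and viewed, and the job is handed in when it is done.

Besides the shell and the picture viewer there is one more tool, called after "Emit:" by a JSON object that holds its "op" and its "data". move_arm: Moves the arm, as the interface text tells. Its arguments: {"type":"object","properties":{"commands":{"type":"array"}},"required":["commands"]}

```bash
ls; mkdir -p pics
python3 - <<'E'
from cell import readout,camera,bot
import cv2
print(readout.get_state())
for n in("side","top"):
    c=camera(n); print(n,c["intrinsics"],c["xyz"],c["attitude"])
    cv2.imwrite(f"pics/{n}0.png",c["frame"][:,:,::-1])
E
```

```text
pics
{'clock': 0.0, 'joint_pos': array([ 1.09452162e+00,  5.28445465e-01,  1.43388561e+00, -1.02308758e-05,
        1.18135778e+00, -1.78488531e-01]), 'dq': array([-2.80235938e-04, -9.22008650e-04,  1.57692563e-03, -2.88795783e-03,
        1.39578396e-03,  2.63570549e-05]), 'joint_torque': array([-5.79813022e-04, -4.40032876e+01, -1.76592100e+01,  6.33171550e-02,
        5.80625923e-02, -1.56423148e-04]), 'eef_pos': array([0.18303466, 0.59690029, 0.24358959]), 'tool_rot': array([-0.98814195,  1.33740831,  0.98658819]), 'force': array([-0.60075708, -0.34020964, -0.5027953 ]), 'wrist_torque': array([0.00287054, 0.0417733 , 0.02290416]), 'finger_gap': 1.0001384521730692}
side [[397.04227733   0.         256.23369665]
 [  0.         397.04227733 194.78572727]
 [  0.           0.           1.        ]] [ 0.21326984 -0.70830313  0.8956231 ] [-2.31436579  0.63181889 -0.25285206]
top [[369.07899081   0.         258.07544981]
 [  0.         369.07899081 192.40615602]
 [  0.           0.           1.        ]] [ 0.50993886 -0.0278462   1.40088971] [-2.1653569   2.21326759 -0.11539136]
```

View pics/side0.png

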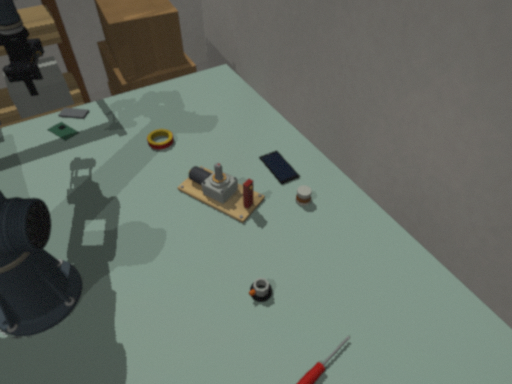

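View pics/top0.png

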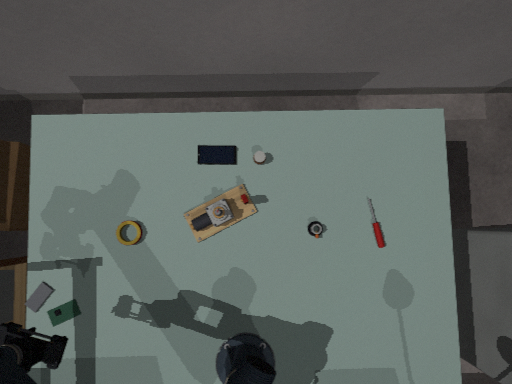

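The side view shows the jig around (220,190), the pulley at (261,288) and the screwdriver at the bottom edge. The top view shows the shaft near (219,212), the red post at (245,199) and the pulley at (315,229). I'll enlarge both.

```bash
cat > h.py <<'E'
import numpy as np,cv2
from scipy.spatial.transform import Rotation as R
from cell import readout,camera,bot
def ray(c,u,v):
    K=c["intrinsics"];d=np.linalg.inv(K)@[u,v,1.];d=R.from_rotvec(c["attitude"]).as_matrix()@d
    return np.array(c["xyz"]),d/np.linalg.norm(d)
def plane(c,u,v,z):
    o,d=ray(c,u,v);return o+d*(z-o[2])/d[2]
def proj(c,p):
    q=R.from_rotvec(c["attitude"]).as_matrix().T@(np.array(p)-c["xyz"]);q=c["intrinsics"]@q;return q[:2]/q[2]
def tri(c1,p1,c2,p2):
    o1,d1=ray(c1,*p1);o2,d2=ray(c2,*p2)
    A=np.array([d1,-d2]).T;s=np.linalg.lstsq(A,o2-o1,rcond=None)[0]
    a=o1+s[0]*d1;b=o2+s[1]*d2;return (a+b)/2,np.linalg.norm(a-b)
def crop(c,u,v,w,h,k,fn):
    f=c["frame"][v:v+h,u:u+w,::-1];cv2.imwrite(fn,cv2.resize(f,None,fx=k,fy=k,interpolation=cv2.INTER_CUBIC))
E
python3 - <<'E'
from h import *
s=camera("side");t=camera("top")
import pickle;pickle.dump((s,t),open("c0.pkl","wb"))
crop(s,170,150,100,75,8,"pics/s_jig.png");crop(t,180,175,80,70,8,"pics/t_jig.png")
a=cv2.resize(s["frame"][270:310,240:285,::-1],None,fx=8,fy=8,interpolation=cv2.INTER_CUBIC)
b=cv2.resize(t["frame"][210:250,295:340,::-1],None,fx=8,fy=8,interpolation=cv2.INTER_CUBIC)
cv2.imwrite("pics/pul.png",np.hstack([a,b]))
E
```

```text
(no output)
```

View pics/s_jig.png

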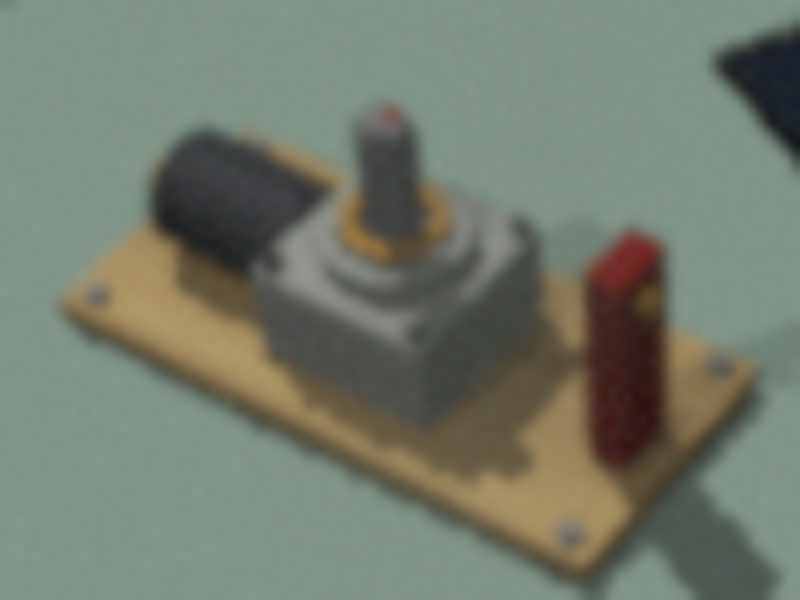

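View pics/t_jig.png

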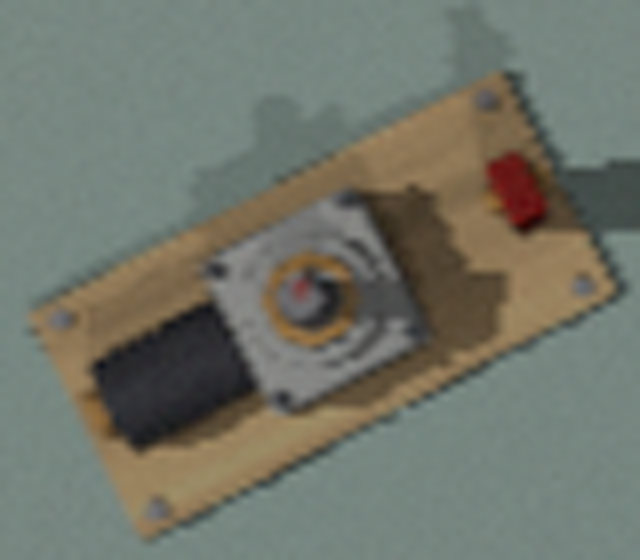

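View pics/pul.png

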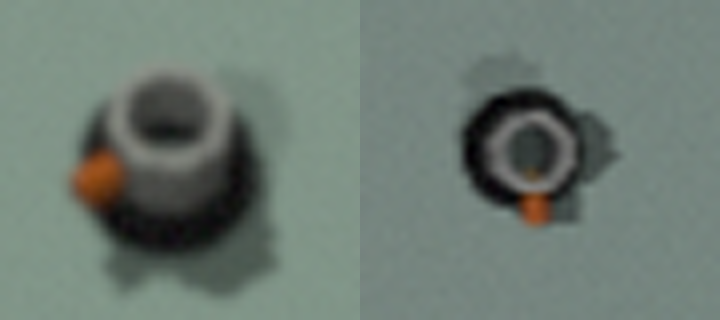

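```bash
cat > meas0.py <<'E'
from h import *
import pickle
s,t=pickle.load(open("c0.pkl","rb"))
def hsv(c):return cv2.cvtColor(c["frame"],cv2.COLOR_RGB2HSV).astype(int)
def mask(c,f,box):
    h=hsv(c);m=f(h[...,0],h[...,1],h[...,2]);z=np.zeros(m.shape,np.uint8);u,v,w,hh=box;z[v:v+hh,u:u+w]=m[v:v+hh,u:u+w];return z
def cen(m):
    v,u=np.nonzero(m);return np.array([u.mean(),v.mean()]),len(u)
boxT=(180,175,80,70)
m=mask(t,lambda h,s_,v:(h>8)&(h<30)&(s_>60),boxT)
cs,_=cv2.findContours(m,cv2.RETR_EXTERNAL,cv2.CHAIN_APPROX_NONE)
allp=np.vstack([c for c in cs if len(c)>8])
r=cv2.minAreaRect(allp);print("plate rect px",r)
bp=cv2.boxPoints(r);W=np.array([plane(t,u,v,0.012) for u,v in bp]);print(W.round(4))
print("sides",[np.linalg.norm(W[i]-W[(i+1)%4]).round(4) for i in range(4)],"cen",W.mean(0))
# from eye corners
e=np.array([(35,308),(512,75),(620,290),(150,538)]);e=(e+.5)/8-.5+[180,175]
W2=np.array([plane(t,u,v,0.012) for u,v in e]);print("eye",W2.round(4),W2.mean(0))
d=(W2[1]+W2[2]-W2[0]-W2[3])/2;print("len",np.linalg.norm(d),"dir -y ang",np.arctan2(d[1],d[0]))
# post tops
red=lambda h,s_,v:((h<6)|(h>172))&(s_>120)&(v>110)
for c,b,n in((t,(235,190,20,20),"t"),(s,(240,170,20,45),"s")):
    mm=mask(c,lambda h,s_,v:((h<8)|(h>172))&(s_>110),b);print(n,"post",cen(mm))
p,_=cen(mask(t,lambda h,s_,v:((h<8)|(h>172))&(s_>110),(235,190,20,20)));print("post at .108",plane(t,*p,.108))
# shaft mark
for c,b,n in((t,(208,200,22,22),"t"),(s,(210,158,16,18),"s")):
    mm=mask(c,lambda h,s_,v:((h<8)|(h>165))&(s_>60),b);q,k=cen(mm);print(n,"mark",q,k,plane(c,*q,.123))
# washer
mm=mask(t,lambda h,s_,v:(h>8)&(h<30)&(s_>70),(210,203,18,18));print("washer",cen(mm),plane(t,*cen(mm)[0],.074))
# pulley
org=lambda h,s_,v:(h<18)&(s_>130)&(v>100)
for c,b,n in((t,(305,215,30,30),"t"),(s,(245,275,30,30),"s")):
    mm=mask(c,org,b);q,k=cen(mm);print(n,"orange",q,k,plane(c,*q,.025))
E
python3 meas0.py
```

```text
plate rect px ((219.83892822265625, 212.54649353027344), (31.86052131652832, 66.74598693847656), 62.59242630004883)
[[ 5.511e-01  2.233e-01  1.200e-02]
 [ 6.622e-01 -5.000e-04  1.200e-02]
 [ 5.541e-01 -5.360e-02  1.200e-02]
 [ 4.447e-01  1.695e-01  1.200e-02]]
sides [np.float64(0.2498), np.float64(0.1204), np.float64(0.2485), np.float64(0.1192)] cen [0.55301478 0.084676   0.012     ]
eye [[ 0.5536  0.2193  0.012 ]
 [ 0.6587 -0.0059  0.012 ]
 [ 0.556  -0.0546  0.012 ]
 [ 0.4455  0.1667  0.012 ]] [0.55345279 0.08137939 0.012     ]
len 0.24786793473936847 dir -y ang -1.1210920089960896
t post (array([244.15217391, 198.32608696]), 46)
s post (array([247.31666667, 193.58333333]), 180)
post at .108 [ 0.59758456 -0.00845356  0.108     ]
t mark [217.5 210.5] 4 [0.55641153 0.084104   0.123     ]
s mark [218.5 164. ] 2 [0.55386557 0.08137571 0.123     ]
washer (array([218.01612903, 211.25806452]), 62) [0.55543704 0.08658777 0.074     ]
t orange [316.2 235.5] 10 [ 0.45901922 -0.27214468  0.025     ]
s orange [251.90909091 291.5       ] 22 [ 0.45758104 -0.27548084  0.025     ]
```

```bash
cat > meas1.py <<'E'
from h import *
import pickle
s,t=pickle.load(open("c0.pkl","rb"))
np.set_printoptions(linewidth=200,suppress=True)
ft=t["frame"].astype(int);fs=s["frame"].astype(int)
print("top redness");v0,u0=204,211
print((ft[...,0]-ft[...,2])[v0:v0+15,u0:u0+16]);print((ft[...,0]-ft[...,1])[v0:v0+15,u0:u0+16]);print(ft.sum(2)[v0:v0+15,u0:u0+16]//3)
print("side");v0,u0=159,210
print((fs[...,0]-fs[...,1])[v0:v0+12,u0:u0+16]);print(fs.sum(2)[v0:v0+26,u0:u0+18]//3)
E
python3 meas1.py
```

```text
top redness
[[10  0  3  2 -1  1  2  1  1  2  1  0  1  2  2  3]
 [ 1  1  0 -1  1  0  3  4  2  0  0  2  1  0  1  1]
 [ 0  1  1  1  2  5 21 37 17  7  3  1  3  0  0  1]
 [ 3  1  2  2 20 56 77 74 72 69 55 17  2  2  1  1]
 [ 1  1 11 32 59 71 58 31 33 57 71 69 29  0  0  1]
 [ 2  0 24 70 56 23 10 16  0  0 19 57 50  1  1  0]
 [ 2  2 37 68 15 20 51 32 -1 -1  2 23 40 13  0  0]
 [ 2 10 43 33 -4 19 49 26 -2 -1 -2 13 39 27  2  0]
 [ 1 23 67 35  0  7 23 12 -3  1  2  8 32 32  8  0]
 [ 2 15 58 51  1 -2 -3 -4  0 -1 -1 20 42 20  1  0]
 [ 2  2 29 69 28  1  0 -2 -1  0 11 34 47 16  0  0]
 [ 2  2 15 58 71 33 10  5  5 12 36 64 58 12  0  0]
 [ 2  1  1 29 81 79 63 43 38 67 84 70 17  2  1  2]
 [ 1  3  0 10 27 48 69 83 82 66 24  1  0  1  1  0]
 [ 1  3  1  0  0  2 10 23 17  1  1  2  0  1  0  1]]
[[ 4 -1  1 -1 -3 -1 -1 -1 -2 -1  0 -2  0 -1 -2  0]
 [ 0 -1 -1 -3  1 -1  2  1  0 -1 -2 -1  0 -1  0 -2]
 [-1 -1  0 -1  0  2  8 15  8  4  1 -2 -1 -2 -1 -1]
 [ 0 -2 -2 -1  9 23 34 33 30 30 24  7  1 -1  0  1]
 [ 1  0  3 13 25 32 26 13 15 25 30 30 15 -1  0  0]
 [ 1  0 12 29 26 11  8 14 -1  0  8 26 24 -1 -1 -1]
 [-1  0 18 31  8
[... 3510 characters left out ...]
 72  91 104 111 121 123]
 [130 134 126 112  93  73  63  64  65  65  63  64  69  83 102 112 120 125]
 [139 137 124 109  92  76  69  66  66  67  64  63  72  91 102 110 113 126]
 [139 130 117 110  99  84  72  68  65  66  64  63  73  90 102 102 108 124]
 [141 128 115 111 110  98  87  79  72  68  66  63  69  80  92  94 106 125]
 [140 135 119 107 110 109 104  97  79  72  69  70  71  81  93 100 112 124]
 [135 136 127 110 110 103 101 102  89  72  73  71  75  85  97 105 117 113]
 [127 130 132 127 120 106 100  92  84  76  72  73  78  84  90  95 100  95]
 [121 112 123 133 130 123 115  99  92  83  80  78  80  84  82  83  79  80]
 [125 103 103 113 119 127 126 118 115 106  91  83  84  82  79  76  74  77]]
```

```bash
cat > meas2.py <<'E'
from h import *
import pickle
s,t=pickle.load(open("c0.pkl","rb"))
a=plane(t,218.4,211.9,.074);print("axis(top,washer)",a)
m=plane(t,217.1,210.66,.123);print("mark top",m,"off",(m-a)[:2],"ang",np.arctan2(*(m-a)[1::-1][:2]))
print("mark side",plane(s,217.95,163.85,.123))
# side: axis from shaft left edge
for v in(169,171):
    l=plane(s,214.05,v,.11);print(v,l)
    for off in (0,):
        print(proj(s,[a[0],a[1],.11]),proj(s,[a[0],a[1],.123]))
# pulley: hub/rim
st=readout.get_state();M=R.from_rotvec(st["tool_rot"]).as_matrix();print(M.round(3))
# orange/hub
ft=t["frame"].astype(int);np.set_printoptions(linewidth=200)
print((ft[...,0]-ft[...,2])[218:242,306:328]);print(ft.sum(2)[218:242,306:328]//3)
E
python3 meas2.py
```

```text
axis(top,washer) [0.55310767 0.0852466  0.074     ]
mark top [0.55588982 0.0854894  0.123     ] off [0.00278215 0.0002428 ] ang 0.08705126816344884
mark side [0.55278691 0.08275865 0.123     ]
169 [0.53872836 0.08194511 0.11      ]
[217.97092225 166.63071091] [217.66117742 163.31387023]
171 [0.53495556 0.07434064 0.11      ]
[217.97092225 166.63071091] [217.66117742 163.31387023]
[[-0.001 -0.956  0.293]
 [-0.001  0.293  0.956]
 [-1.     0.    -0.001]]
[[-10 -10  -8  -8  -9  -9  -9 -10  -9  -9  -8  -8 -10 -10  -9  -9 -10 -11 -10 -11  -9 -10]
 [ -8  -9  -9  -6  -7  -9  -7  -9  -7  -7 -10  -8 -11 -10  -9  -8  -9 -10 -11  -9  -9 -11]
 [-10  -7  -9 -10  -7  -9 -10  -8  -7  -8  -8  -8  -9 -10  -9 -10 -11  -8 -10 -11 -11  -9]
 [ -9  -8 -10  -7  -9  -9  -6  -4  -4  -3  -4  -4  -7  -8 -10 -10 -10  -9 -12  -8 -10  -9]
 [ -9  -9 -10  -8  -7  -1  -6   1  -1   0   0   3   1  -3  -7  -9  -8 -11 -10  -9  -9 -10]
 [-10 -10  -8  -7  -2  -1  -5  -1   1  -2   1  -2  -2  -4  -4  -9 -10  -9 -10 -10  -9 -12]
 [-10  -7  -9  -1   0   0  -1   1  -2   0  -1   4   0  -1  -2  -5  -8  -7  -9 -10 -10  -9]
 [ -9  
[... 3025 characters left out ...]
9   9  15  46  73  69  34  25  47  65  99 125 126 124 126 127]
 [125 127 127 126 116  85  53  36  36  58  90  76  57  58  74  76  96 124 128 125 126 126]
 [124 126 126 124 125 124 125 117  82  68  85  78  65  67  73  72 101 127 126 125 126 125]
 [123 124 125 126 126 123 126 126 118 100  89  86  73  76  78  79 103 124 126 123 123 124]
 [124 126 128 130 125 124 124 124 125 121 113 108 110 124 123 125 123 125 126 125 125 123]
 [126 126 125 124 125 126 126 127 126 124 124 126 126 125 123 127 123 127 125 125 125 125]
 [125 124 128 123 124 127 127 127 127 126 126 124 126 126 123 125 123 128 124 125 122 125]
 [128 127 126 124 126 125 126 128 126 126 124 127 126 126 123 124 126 124 125 124 126 123]]
```

```bash
cat > meas3.py <<'E'
from h import *
import pickle
s,t=pickle.load(open("c0.pkl","rb"))
c=plane(t,315.0,228.15,.008);print("pulley top",c)
h=plane(t,316.5,235.8,.025);tip=plane(t,316.1,231.5,.025);print(h,tip)
print("ang c->h",np.arctan2(*(h-c)[1::-1]),np.linalg.norm((h-c)[:2]),"tip->h",np.arctan2(*(h-tip)[1::-1]))
fs=s["frame"].astype(int);np.set_printoptions(linewidth=200)
print(fs.sum(2)[276:304,246:276]//3);print((fs[...,0]-fs[...,2])[286:298,246:262])
E
python3 meas3.py
```

```text
pulley top [ 0.4860173  -0.27161385  0.008     ]
[ 0.45788519 -0.27322385  0.025     ] [ 0.47381221 -0.27230284  0.025     ]
ang c->h -3.0844250424468287 0.02817814655909703 tip->h -3.083830408632221
[[137 138 137 138 138 137 139 137 136 138 137 137 138 138 140 137 138 138 137 135 138 139 137 137 137 138 137 138 137 137]
 [138 137 136 137 138 137 138 137 137 138 138 138 138 139 140 138 137 138 137 139 137 136 135 136 137 139 138 136 138 137]
 [139 139 139 136 139 138 138 138 138 139 139 141 138 137 134 136 136 137 137 136 138 129 130 130 134 133 134 134 136 138]
 [138 137 138 137 138 138 138 138 138 139 137 136 128 117 113 114 122 123 129 134 132 126 123 124 124 128 127 130 133 137]
 [137 137 138 137 137 136 139 138 137 138 128 113  99  89  84  87  94  98 111 126 131 128 123 122 120 121 120 126 130 135]
 [137 138 137 137 139 136 136 134 134 130 112  85  73  72  73  74  76  81  91 113 130 131 125 120 121 119 119 120 127 134]
 [137 138 139 137 136 134 127 118 126 120  92  68  62  63  71  71  72  71  77  99 119 133 129 120 119 120 120 120 125 129]
 [137 137 137 137 135 123 104 104 124 1
[... 2649 characters left out ...]
   4   5   6   3   1  -2  -3]
 [ -7  -8  -7  -7  -1  12  30  27  11   5   5   8   5   1   0   0]
 [ -7  -7  -7  -3  14  52  80  79  44  11   5   3   5   2   4   4]
 [ -7  -6  -2  15  56  99 117 111  79  30   6   2   3   3   4   3]
 [ -7  -5  11  47  95 121 122 117  92  45  13   3   3   2   3   5]
 [ -7  -2  17  63 105 121 116 104  80  43  10   3   3   4   2   2]
 [ -8  -3   9  48  97 103  94  80  65  29   5   2   4   1   1   2]
 [ -8  -6   2  27  61  79  77  57  40  16   3   2   1   3   2   4]
 [ -8  -6  -3   6  27  44  44  37  17   4   1   3   2   0   1   3]
 [ -7  -7  -5  -2   3  11  12  15   3   1  -1   2   1   1   0   3]
 [ -8  -8  -8  -5  -5  -4  -3   1  -2   1   0  -3   0  -2   0   3]]
```

```bash
cat >> h.py <<'E'
def tool(yaw,):  # tool x down, z at yaw
    z=np.array([np.cos(yaw),np.sin(yaw),0]);x=np.array([0,0,-1.]);return np.column_stack([x,np.cross(z,x),z])
def plan(pos,yaw,n,start=None,syaw=None):
    st=readout.get_state();p=np.array(st["eef_pos"]) if start is None else np.array(start)
    M=R.from_rotvec(st["tool_rot"]).as_matrix() if syaw is None else tool(syaw)
    T=tool(yaw);pos=np.array(pos,float)
    print("now",p.round(4),"yaw",np.arctan2(M[1,2],M[0,2]).round(4),"clock",st["clock"],"F",np.round(st["force"],1),"gap mm",round(st["finger_gap"]*87,1))
    for i in range(n):
        k=n-i
        d=(M.T@((pos-p)/k))/.03
        rv=R.from_matrix(M.T@T).as_rotvec()/k
        r=rv/np.radians(8)
        d=np.round(d,2);r=np.round(r,2)
        print([d.tolist(),r.tolist()],"" if max(abs(d).max(),abs(r).max())<=1 else "TOO BIG")
        p=p+M@(d*.03);M=M@R.from_rotvec(r*np.radians(8)).as_matrix()
    print("end",p.round(4),np.arctan2(M[1,2],M[0,2]).round(4))
E
python3 -c "
from h import *
plan([.552,.084,.19],.09,24)"
```

```text
now [0.1832 0.5971 0.2439] yaw 1.273 clock 0.2 F [-0.   0.5  0.8] gap mm 86.8
[[0.08, -0.7, -0.53], [0.35, -0.0, 0.0]] 
[[0.08, -0.72, -0.5], [0.35, -0.0, 0.0]] 
[[0.08, -0.75, -0.46], [0.35, -0.0, 0.0]] 
[[0.07, -0.77, -0.42], [0.35, -0.0, 0.0]] 
[[0.08, -0.79, -0.39], [0.35, -0.0, 0.0]] 
[[0.07, -0.81, -0.35], [0.35, -0.0, 0.0]] 
[[0.08, -0.82, -0.31], [0.35, -0.0, 0.0]] 
[[0.07, -0.84, -0.27], [0.35, -0.0, 0.0]] 
[[0.08, -0.85, -0.22], [0.35, -0.0, 0.0]] 
[[0.07, -0.86, -0.18], [0.35, -0.0, 0.0]] 
[[0.08, -0.87, -0.14], [0.36, -0.0, 0.0]] 
[[0.07, -0.87, -0.1], [0.35, -0.0, 0.0]] 
[[0.08, -0.87, -0.05], [0.36, -0.0, 0.0]] 
[[0.07, -0.88, -0.01], [0.35, -0.0, 0.0]] 
[[0.08, -0.88, 0.03], [0.36, -0.0, 0.0]] 
[[0.07, -0.87, 0.08], [0.35, -0.0, 0.0]] 
[[0.08, -0.87, 0.12], [0.36, -0.0, 0.0]] 
[[0.07, -0.86, 0.16], [0.35, -0.0, 0.0]] 
[[0.08, -0.85, 0.21], [0.36, -0.0, 0.0]] 
[[0.07, -0.84, 0.25], [0.35, -0.0, 0.0]] 
[[0.08, -0.83, 0.29], [0.36, -0.0, 0.0]] 
[[0.07, -0.81, 0.33], [0.35, -0.0, 0.0]] 
[[0.08, -0.8, 0.36], [0.36, -0.0, 0.0]] 
[[0.07, -0.77, 0.41], [0.35, -0.01, 0.01]] 
end [0.552  0.0841 0.19  ] 0.0904
```

Emit:
{"op": "move_arm", "data": {"commands": [[[0.08, -0.7, -0.53], [0.35, 0, 0], 0], [[0.08, -0.72, -0.5], [0.35, 0, 0], 0], [[0.08, -0.75, -0.46], [0.35, 0, 0], 0], [[0.07, -0.77, -0.42], [0.35, 0, 0], 0], [[0.08, -0.79, -0.39], [0.35, 0, 0], 0], [[0.07, -0.81, -0.35], [0.35, 0, 0], 0], [[0.08, -0.82, -0.31], [0.35, 0, 0], 0], [[0.07, -0.84, -0.27], [0.35, 0, 0], 0]]}}

```text
clock: 1.0
eef_pos: [0.3066, 0.425, 0.2261]
tool_rot: [-0.687, 1.46, 0.687]
force: [0.6, 0.1, -0.3]
finger_gap: 1.001
```

Emit:
{"op": "move_arm", "data": {"commands": [[[0.08, -0.85, -0.22], [0.35, 0, 0], 0], [[0.07, -0.86, -0.18], [0.35, 0, 0], 0], [[0.08, -0.87, -0.14], [0.36, 0, 0], 0], [[0.07, -0.87, -0.1], [0.35, 0, 0], 0], [[0.08, -0.87, -0.05], [0.36, 0, 0], 0], [[0.07, -0.88, -0.01], [0.35, 0, 0], 0], [[0.08, -0.88, 0.03], [0.36, 0, 0], 0], [[0.07, -0.87, 0.08], [0.35, 0, 0], 0]]}}

```text
clock: 1.8
eef_pos: [0.4299, 0.2542, 0.2081]
tool_rot: [-0.38, 1.537, 0.38]
force: [0.6, -0.0, 0.5]
finger_gap: 1.0
```

Emit:
{"op": "move_arm", "data": {"commands": [[[0.08, -0.87, 0.12], [0.36, 0, 0], 0], [[0.07, -0.86, 0.16], [0.35, 0, 0], 0], [[0.08, -0.85, 0.21], [0.36, 0, 0], 0], [[0.07, -0.84, 0.25], [0.35, 0, 0], 0], [[0.08, -0.83, 0.29], [0.36, 0, 0], 0], [[0.07, -0.81, 0.33], [0.35, 0, 0], 0], [[0.08, -0.8, 0.36], [0.36, 0, 0], 0], [[0.07, -0.77, 0.41], [0.35, 0, 0], 0]]}}

```text
clock: 2.6
eef_pos: [0.5527, 0.0835, 0.19]
tool_rot: [-0.069, 1.57, 0.069]
force: [0.6, 1.3, 0.0]
finger_gap: 0.999
```

```bash
python3 -c "
from h import *
plan([.552,.084,.108],.09,8)
s=camera('side');crop(s,160,110,120,90,6,'pics/s1.png')"
```

```text
now [0.5527 0.0835 0.19  ] yaw 0.0882 clock 2.6 F [0.6 1.3 0. ] gap mm 86.9
[[0.34, 0.0, -0.0], [-0.0, -0.0, -0.0]] 
[[0.34, 0.0, -0.0], [-0.0, -0.0, -0.0]] 
[[0.34, 0.0, -0.0], [-0.0, -0.0, -0.0]] 
[[0.34, 0.0, -0.0], [-0.0, -0.0, -0.0]] 
[[0.34, 0.0, -0.01], [-0.0, -0.0, -0.0]] 
[[0.34, 0.01, -0.0], [-0.0, -0.0, -0.0]] 
[[0.35, 0.0, -0.01], [-0.01, -0.0, -0.0]] 
[[0.34, 0.01, -0.0], [-0.0, -0.0, -0.0]] 
end [0.552  0.0841 0.1081] 0.0895
```

View pics/s1.png

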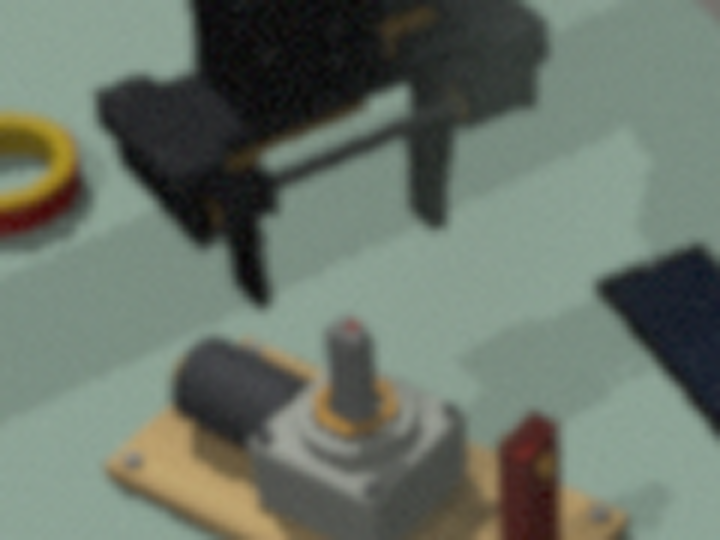

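The gripper straddles the shaft, with fingertips at crop (258,300) and (430,222) and the shaft top at (350,325). Descending now.

Emit:
{"op": "move_arm", "data": {"commands": [[[0.35, 0, 0], [0, 0, 0], 0], [[0.35, 0, 0], [0, 0, 0], 0], [[0.35, 0, 0], [0, 0, 0], 0], [[0.35, 0, 0], [0, 0, 0], 0], [[0.35, 0, 0], [0, 0, 0], 0], [[0.35, 0, 0], [0, 0, 0], 0], [[0.35, 0.01, -0.01], [0, 0, 0], 0], [[0.25, 0, 0], [0, 0, 0], 0]]}}

```text
clock: 3.45
eef_pos: [0.5515, 0.0849, 0.1081]
tool_rot: [-0.071, 1.571, 0.071]
force: [-0.9, 0.9, -0.3]
finger_gap: 1.003
```

```bash
python3 -c "
from h import *
print(readout.get_state())
s=camera('side');crop(s,180,130,90,68,8,'pics/s2.png')
print(proj(s,[.552,.084,.108-.022]),proj(s,[.552,.084,.123]),proj(s,[.552,.084,.074]))"
```

```text
{'clock': 3.45, 'joint_pos': array([-4.74906266e-02,  6.34195107e-01,  1.71508882e+00,  3.99880905e-05,
        7.93375869e-01, -1.38054834e-01]), 'dq': array([-0.00246286,  0.1148731 ,  0.03546833, -0.00065164, -0.15876441,
       -0.00017432]), 'joint_torque': array([ 2.90512678e-02, -4.24090540e+01, -1.11219692e+01,  5.28769114e-02,
        1.17688277e-01,  2.11615508e-03]), 'eef_pos': array([0.55151777, 0.08492175, 0.10811132]), 'tool_rot': array([-0.07101287,  1.57068662,  0.0712128 ]), 'force': array([-0.90683591,  0.92788705, -0.3311528 ]), 'wrist_torque': array([-0.05778792, -0.02499894, -0.03743468]), 'finger_gap': 1.0028001663720996}
[218.38552775 172.99457967] [217.51278748 163.69405337] [218.66006829 175.92027425]
```

View pics/s2.png

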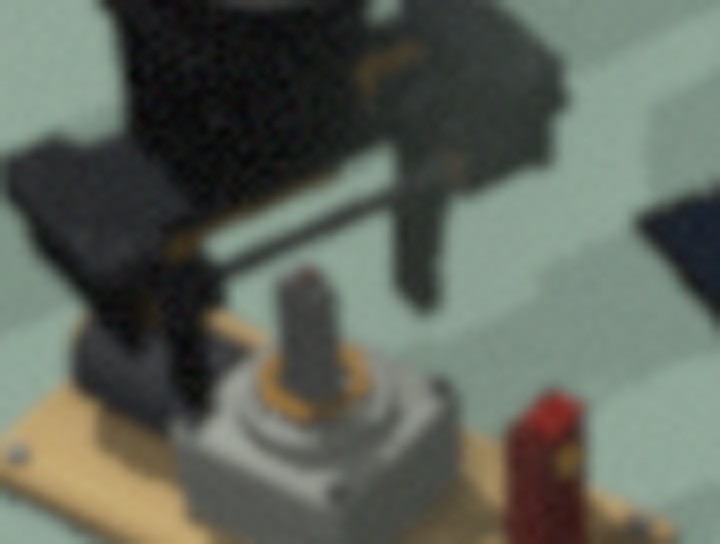

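Both fingers straddle the shaft (shaft top at crop (307,275), tips at (193,410) and (425,310)), so I can close.

Emit:
{"op": "move_arm", "data": {"commands": [[[0, 0, 0], [0, 0, 0], 255], [[0, 0, 0], [0, 0, 0], 255], [[0, 0, 0], [0, 0, 0], 255], [[0, 0, 0], [0, 0, 0], 255], [[0, 0, 0], [0, 0, 0], 255], [[0, 0, 0], [0, 0, 0], 255], [[0, 0, 0], [0, 0, 0], 255], [[0, 0, 0], [0, 0, 0], 255]]}}

```text
clock: 4.3
eef_pos: [0.5519, 0.0848, 0.1093]
tool_rot: [-0.071, 1.57, 0.071]
force: [0.5, -0.4, -0.6]
finger_gap: 0.356
```

```bash
python3 -c "
from h import *
st=readout.get_state();print(st['finger_gap']*87,st['wrist_torque'],st['eef_pos'],st['force'],np.abs(st['dq']).max())
M=R.from_rotvec(st['tool_rot']).as_matrix();print(np.arctan2(M[1,2],M[0,2]),M.T@st['force'])
t=camera('top')
s=camera('side');crop(s,180,130,90,68,8,'pics/s3.png');crop(t,180,175,80,70,8,'pics/t3.png')"
```

```text
30.973050813385232 [-0.12614424  0.05903223 -0.02550868] [0.55193821 0.08478196 0.10930037] [ 0.50804702 -0.40056795 -0.55232652] 0.0010504150222016818
0.0903743846216762 [ 0.55237501 -0.44477045  0.46977881]
```

View pics/s3.png

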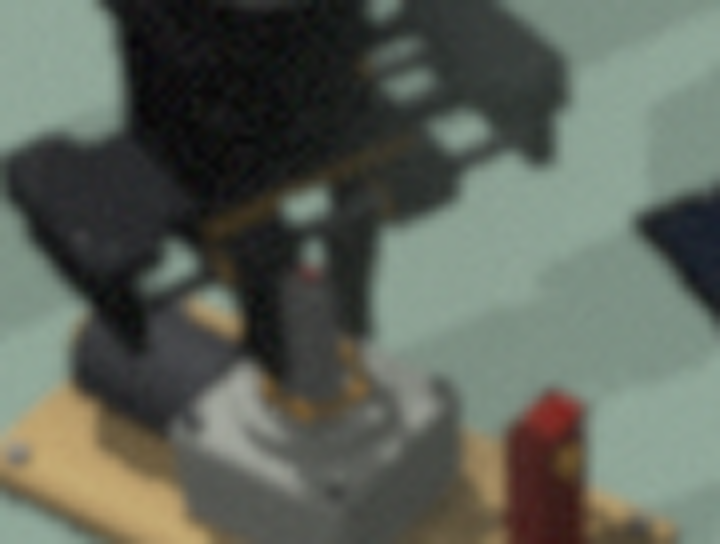

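The fingers are still closing, and both flank the shaft.

Emit:
{"op": "move_arm", "data": {"commands": [[[0, 0, 0], [0, 0, 0], 255], [[0, 0, 0], [0, 0, 0], 255], [[0, 0, 0], [0, 0, 0], 255], [[0, 0, 0], [0, 0, 0], 255], [[0, 0, 0], [0, 0, 0], 255], [[0, 0, 0], [0, 0, 0], 255], [[0, 0, 0], [0, 0, 0], 255], [[0, 0, 0], [0, 0, 0], 255]]}}

```text
clock: 5.2
eef_pos: [0.55, 0.0847, 0.109]
tool_rot: [-0.071, 1.574, 0.071]
force: [-4.7, -1.7, 3.7]
finger_gap: 0.218
```

```bash
python3 -c "
from h import *
st=readout.get_state();print(st['finger_gap']*87,st['wrist_torque'],st['eef_pos'],st['force'],np.abs(st['dq']).max())
M=R.from_rotvec(st['tool_rot']).as_matrix();print(np.arctan2(M[1,2],M[0,2]),M.T@st['force'])
"
```

```text
18.9988446762027 [-0.31708775  0.92863237 -0.00411268] [0.5500458  0.08468644 0.10904944] [-4.73785375 -1.70761871  3.73351718] 0.000976195660483313
0.09063035293252263 [-3.71347578 -1.2713355  -4.88837131]
```

Gap 19.0 mm, so the pads sit square across the flat and back (19.5 nominal). Before turning I'll refine the jig's direction from the first pictures.

```bash
cat > meas4.py <<'E'
from h import *
import pickle
s,t=pickle.load(open("c0.pkl","rb"))
def edge(c,A,B,z,lab):
    # A,B world end points of long edge (at z); sample saturation across, find half level
    h=cv2.cvtColor(cv2.resize(c["frame"],None,fx=1,fy=1),cv2.COLOR_RGB2HSV)
    f=(c["frame"][...,0].astype(np.float32)-c["frame"][...,2])
    pa,pb=proj(c,A),proj(c,B);d=(pb-pa)/np.linalg.norm(pb-pa);n=np.array([-d[1],d[0]])
    pts=[]
    for a in np.linspace(.08,.92,50):
        p=pa+(pb-pa)*a;o=np.arange(-5,5.01,.1)
        q=p+o[:,None]*n
        v=cv2.remap(f,q[:,0].astype(np.float32)[None],q[:,1].astype(np.float32)[None],cv2.INTER_LINEAR)[0]
        g=np.abs(np.gradient(cv2.GaussianBlur(v[None],(0,0),4)[0]));i=g.argmax()
        w=g[max(0,i-10):i+11];oo=o[max(0,i-10):i+11];pts.append(p+n*(w*oo).sum()/w.sum())
    W=np.array([plane(c,*p,z)[:2] for p in pts])
    vx,vy,x0,y0=cv2.fitLine(W.astype(np.float32),cv2.DIST_HUBER,0,1e-4,1e-4).ravel()
    if vx<0:vx,vy=-vx,-vy
    r=(W-[x0,y0])@[-vy,vx];print(lab,"ang",np.arctan2(vy,vx).round(4),"pt",x0.round(4),y0.round(4),"rms",r.std().round(5))
O=np.array([.5525,.0845]);a=-1.117;e=np.array([np.cos(a),np.sin(a)]);n=np.array([-e[1],e[0]])
for c,l in((t,"top"),(s,"side")):
    for sg in(1,-1):
        A=O-.125*e+sg*.06*n;B=O+.125*e+sg*.06*n
        zz=.012
        edge(c,[*A,zz],[*B,zz],zz,l+str(sg))
    for sg in (1,-1):
        A=O+sg*.125*e+.06*n;B=O+sg*.125*e-.06*n;edge(c,[*A,.012],[*B,.012],.012,l+" short"+str(sg))
E
python3 meas4.py
```

```text
top1 ang -1.1108 pt 0.5921 0.1406 rms 0.00219
top-1 ang -1.1096 pt 0.4992 0.059 rms 0.00041
top short1 ang 0.4605 pt 0.6175 -0.0222 rms 0.00246
top short-1 ang 0.4539 pt 0.502 0.1989 rms 0.00509
side1 ang -1.1003 pt 0.6065 0.1075 rms 0.00844
side-1 ang -1.1099 pt 0.4801 0.0787 rms 0.00059
side short1 ang 0.4714 pt 0.621 -0.0262 rms 0.00075
side short-1 ang 0.6366 pt 0.502 0.205 rms 0.00872
```

```bash
python3 -c "
from h import *
plan([.5513,.0868,.109],-1.11,16)"
```

```text
now [0.55   0.0847 0.109 ] yaw 0.0906 clock 5.2 F [-4.7 -1.7  3.7] gap mm 19.0
[[0.0, 0.0, 0.0], [0.54, -0.0, 0.0]] 
[[0.0, 0.0, 0.0], [0.54, -0.0, 0.0]] 
[[0.0, 0.01, 0.0], [0.54, -0.0, 0.0]] 
[[0.0, 0.01, 0.0], [0.54, -0.0, 0.0]] 
[[0.0, 0.0, 0.0], [0.54, -0.0, 0.0]] 
[[0.0, 0.01, 0.0], [0.54, -0.0, 0.0]] 
[[0.0, 0.01, 0.0], [0.54, -0.0, 0.0]] 
[[0.0, 0.0, 0.0], [0.54, -0.0, 0.0]] 
[[0.0, 0.01, 0.0], [0.53, -0.0, 0.0]] 
[[0.0, 0.0, 0.0], [0.54, -0.0, 0.0]] 
[[0.0, 0.01, 0.0], [0.53, -0.0, 0.0]] 
[[0.0, 0.01, 0.0], [0.54, -0.0, 0.0]] 
[[0.0, 0.0, 0.0], [0.53, -0.0, 0.01]] 
[[0.0, 0.01, 0.0], [0.54, -0.01, 0.01]] 
[[0.0, 0.0, 0.0], [0.53, -0.0, 0.0]] 
[[0.0, 0.01, 0.0], [0.54, -0.01, 0.01]] 
end [0.5513 0.0869 0.109 ] -1.1102
```

Emit:
{"op": "move_arm", "data": {"commands": [[[0, 0, -0.06], [0.54, 0, 0], 255], [[0, 0, 0], [0.54, 0, 0], 255], [[0, 0.01, 0], [0.54, 0, 0], 255], [[0, 0.01, 0], [0.54, 0, 0], 255], [[0, 0, 0], [0.54, 0, 0], 255], [[0, 0.01, 0], [0.54, 0, 0], 255], [[0, 0.01, 0], [0.54, 0, 0], 255], [[0, 0, 0], [0.54, 0, 0], 255]]}}

```text
clock: 6.0
eef_pos: [0.5512, 0.0857, 0.1091]
tool_rot: [0.404, 1.531, -0.404]
force: [-0.7, -1.2, -1.4]
finger_gap: 0.216
```

Emit:
{"op": "move_arm", "data": {"commands": [[[0, 0.01, 0], [0.53, 0, 0], 255], [[0, 0, 0], [0.54, 0, 0], 255], [[0, 0.01, 0], [0.53, 0, 0], 255], [[0, 0.01, 0], [0.54, 0, 0], 255], [[0, 0, 0], [0.53, 0, 0], 255], [[0, 0.01, 0], [0.54, 0, 0], 255], [[0, 0, 0], [0.53, 0, 0], 255], [[0, 0.01, 0], [0.54, 0, 0], 255]]}}

```text
clock: 6.8
eef_pos: [0.5528, 0.0859, 0.1091]
tool_rot: [0.865, 1.389, -0.865]
force: [0.1, -3.7, -1.5]
finger_gap: 0.217
```

```bash
python3 -c "
from h import *
plan([.5513,.0868,.109],-1.11,1)
print(readout.get_state()['wrist_torque'])"
```

```text
now [0.5528 0.0859 0.1091] yaw -1.1129 clock 6.8 F [ 0.1 -3.7 -1.5] gap mm 18.9
[[0.0, -0.03, -0.05], [-0.02, 0.02, -0.01]] 
end [0.5513 0.0868 0.1091] -1.1101
[-0.62207175  0.24407036  0.04746649]
```

Emit:
{"op": "move_arm", "data": {"commands": [[[0, 0, 0], [0, 0, 0], 80], [[0, 0, 0], [0, 0, 0], 80], [[0, 0, 0], [0, 0, 0], 80], [[0, 0, 0], [0, 0, 0], 80], [[-0.5, 0, 0], [0, 0, 0], 80], [[-0.8, 0, 0], [0, 0, 0], 80], [[-0.8, 0, 0], [0, 0, 0], 80], [[-0.6, 0, 0], [0, 0, 0], 80]]}}

```text
clock: 7.6
eef_pos: [0.5519, 0.0871, 0.1917]
tool_rot: [0.864, 1.391, -0.862]
force: [0.7, 0.3, 0.5]
finger_gap: 0.678
```

```bash
python3 -c "
from h import *
import pickle
s,t=pickle.load(open('c0.pkl','rb'))
for a in (0,np.pi/2,np.pi,-np.pi/2): print(proj(s,[.486+.028*np.cos(a),-.272+.028*np.sin(a),.012]),proj(s,[.486+.018*np.cos(a),-.272+.018*np.sin(a),.038]))
plan([.486,-.272,.12],-1.513,16)
s=camera('side');crop(s,180,130,90,68,8,'pics/s4.png')
"
```

```text
[270.52767855 282.94246865] [267.38556887 279.22299144]
[255.38683727 279.52926544] [257.42144717 276.99002398]
[251.38714343 293.01557455] [254.84496805 285.75295487]
[266.90809111 296.61376133] [264.97230888 288.06449556]
now [0.5519 0.0871 0.1917] yaw -1.1098 clock 7.6 F [0.7 0.3 0.5] gap mm 59.0
[[0.15, -0.46, 0.61], [0.18, 0.0, -0.0]] 
[[0.15, -0.44, 0.62], [0.18, 0.0, -0.0]] 
[[0.15, -0.42, 0.63], [0.18, 0.0, -0.0]] 
[[0.15, -0.41, 0.64], [0.18, 0.0, -0.0]] 
[[0.15, -0.39, 0.65], [0.18, 0.0, -0.0]] 
[[0.15, -0.38, 0.66], [0.18, 0.0, -0.0]] 
[[0.15, -0.36, 0.67], [0.18, 0.0, -0.0]] 
[[0.15, -0.34, 0.68], [0.18, 0.0, -0.0]] 
[[0.15, -0.33, 0.69], [0.18, 0.0, -0.0]] 
[[0.15, -0.31, 0.7], [0.18, 0.0, -0.0]] 
[[0.15, -0.29, 0.7], [0.18, 0.0, -0.0]] 
[[0.15, -0.27, 0.71], [0.18, 0.0, -0.0]] 
[[0.15, -0.25, 0.72], [0.18, 0.0, -0.0]] 
[[0.14, -0.24, 0.72], [0.18, 0.0, -0.0]] 
[[0.15, -0.22, 0.73], [0.18, 0.0, -0.01]] 
[[0.15, -0.2, 0.73], [0.19, 0.0, -0.0]] 
end [ 0.4859 -0.272   0.1199] -1.5133
```

View pics/s4.png

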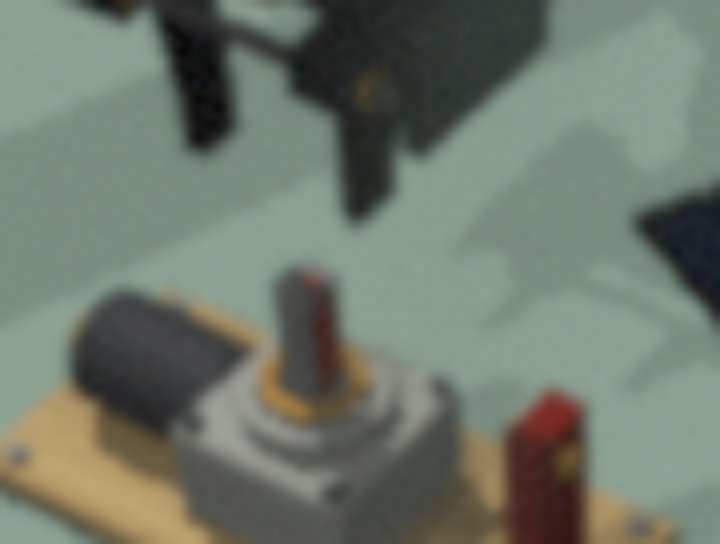

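The red-striped flat is now visible at crop (325,345), turned toward the post. Now to the pulley.

Emit:
{"op": "move_arm", "data": {"commands": [[[0.12, -0.46, 0.61], [0.18, 0, 0], 80], [[0.15, -0.44, 0.62], [0.18, 0, 0], 80], [[0.15, -0.42, 0.63], [0.18, 0, 0], 80], [[0.15, -0.41, 0.64], [0.18, 0, 0], 80], [[0.15, -0.39, 0.65], [0.18, 0, 0], 80], [[0.15, -0.38, 0.66], [0.18, 0, 0], 80], [[0.15, -0.36, 0.67], [0.18, 0, 0], 80], [[0.15, -0.34, 0.68], [0.18, 0, 0], 80]]}}

```text
clock: 8.45
eef_pos: [0.5179, -0.0933, 0.1545]
tool_rot: [1.017, 1.321, -1.016]
force: [0.3, 0.5, 0.1]
finger_gap: 0.688
```

Emit:
{"op": "move_arm", "data": {"commands": [[[0.15, -0.33, 0.69], [0.18, 0, 0], 80], [[0.15, -0.31, 0.7], [0.18, 0, 0], 80], [[0.15, -0.29, 0.7], [0.18, 0, 0], 80], [[0.15, -0.27, 0.71], [0.18, 0, 0], 80], [[0.15, -0.25, 0.72], [0.18, 0, 0], 80], [[0.14, -0.24, 0.72], [0.18, 0, 0], 80], [[0.15, -0.22, 0.73], [0.18, 0, 0], 80], [[0.15, -0.2, 0.74], [0.19, 0, 0], 80]]}}

```text
clock: 9.25
eef_pos: [0.4847, -0.2731, 0.1187]
tool_rot: [1.168, 1.235, -1.168]
force: [-0.3, 0.2, -0.8]
finger_gap: 0.687
```

```bash
python3 -c "
from h import *
plan([.486,-.273,.037],-1.513,8)
s=camera('side');t=camera('top')
a=cv2.resize(s['frame'][240:310,220:310,::-1],None,fx=5,fy=5,interpolation=cv2.INTER_CUBIC)
b=cv2.resize(t['frame'][195:265,280:350,::-1],None,fx=5,fy=5,interpolation=cv2.INTER_CUBIC)
cv2.imwrite('pics/p5.png',np.hstack([a,b]))
"
```

```text
now [ 0.4847 -0.2731  0.1187] yaw -1.5146 clock 9.25 F [-0.3  0.2 -0.8] gap mm 59.8
[[0.34, 0.01, -0.0], [-0.0, -0.0, 0.0]] 
[[0.34, 0.0, -0.0], [-0.0, -0.0, 0.0]] 
[[0.34, 0.01, -0.0], [-0.0, -0.0, 0.0]] 
[[0.34, 0.0, -0.0], [-0.0, -0.0, 0.0]] 
[[0.34, 0.01, -0.0], [-0.0, -0.0, 0.0]] 
[[0.34, 0.0, -0.0], [-0.0, -0.0, 0.0]] 
[[0.34, 0.01, -0.0], [-0.01, -0.0, 0.0]] 
[[0.34, 0.0, -0.0], [-0.0, -0.0, 0.0]] 
end [ 0.4859 -0.2731  0.0371] -1.5132
```

View pics/p5.png

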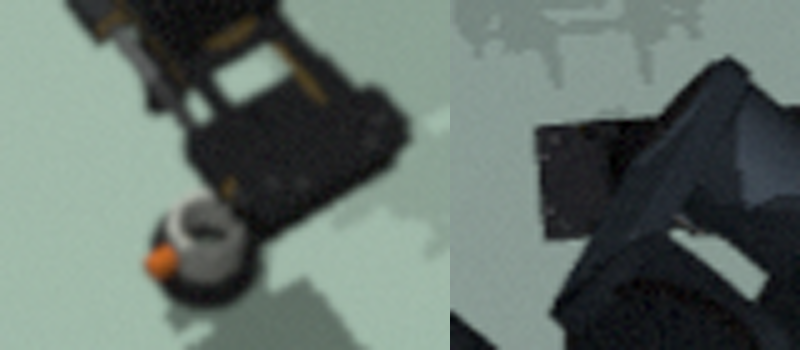

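The pulley is still at crop (205,255) in the side view and the gripper is above it. The body hides the near finger, and the margin to the hub is about ±12 mm. Descending.

Emit:
{"op": "move_arm", "data": {"commands": [[[0.34, 0.01, 0], [0, 0, 0], 80], [[0.34, 0.01, 0], [0, 0, 0], 80], [[0.34, 0.01, 0], [0, 0, 0], 80], [[0.34, 0.01, 0], [0, 0, 0], 80], [[0.34, 0, 0], [0, 0, 0], 80], [[0.34, 0, 0], [0, 0, 0], 80], [[0.34, 0, 0], [0, 0, 0], 80], [[0.33, 0, 0], [0, 0, 0], 80]]}}

```text
clock: 10.15
eef_pos: [0.4862, -0.2724, 0.0372]
tool_rot: [1.167, 1.236, -1.167]
force: [0.3, 0.3, -0.4]
finger_gap: 0.688
```

```bash
python3 -c "
from h import *
plan([.486,-.273,.037],-1.513,1)
s=camera('side')
crop(s,225,240,70,70,8,'pics/p6.png')
"
```

```text
now [ 0.4862 -0.2724  0.0372] yaw -1.5139 clock 10.15 F [ 0.3  0.3 -0.4] gap mm 59.8
[[0.01, -0.01, 0.02], [-0.01, -0.0, 0.0]] 
end [ 0.486  -0.273   0.0369] -1.5125
```

View pics/p6.png

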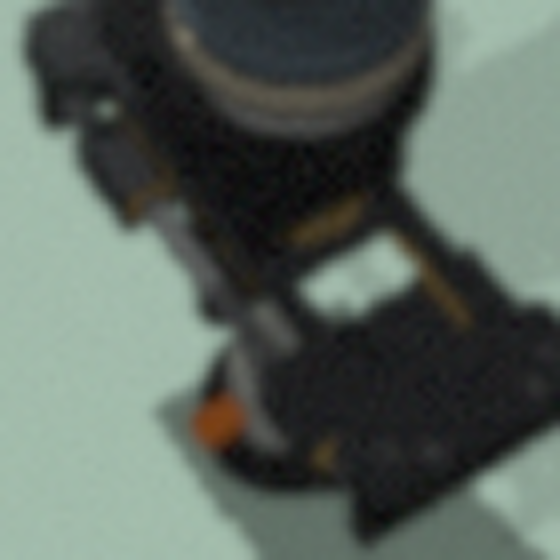

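The hub is between the fingers and the orange screw is clear at crop (215,420). Closing.

Emit:
{"op": "move_arm", "data": {"commands": [[[0, 0, 0], [0, 0, 0], 255], [[0, 0, 0], [0, 0, 0], 255], [[0, 0, 0], [0, 0, 0], 255], [[0, 0, 0], [0, 0, 0], 255], [[0, 0, 0], [0, 0, 0], 255], [[0, 0, 0], [0, 0, 0], 255], [[0, 0, 0], [0, 0, 0], 255], [[0, 0, 0], [0, 0, 0], 255]]}}

```text
clock: 11.0
eef_pos: [0.4866, -0.2727, 0.0386]
tool_rot: [1.167, 1.234, -1.167]
force: [-0.8, -1.1, 4.8]
finger_gap: 0.409
```

```bash
python3 -c "
from h import *
plan([.486,-.273,.15],-1.5139,8)
"
```

```text
now [ 0.4866 -0.2727  0.0386] yaw -1.5139 clock 11.0 F [-0.8 -1.1  4.8] gap mm 35.6
[[-0.46, -0.0, 0.0], [-0.0, 0.0, -0.0]] 
[[-0.46, -0.0, 0.0], [-0.0, 0.0, -0.0]] 
[[-0.47, -0.0, 0.0], [-0.0, 0.0, -0.0]] 
[[-0.46, -0.0, 0.0], [-0.0, 0.0, -0.0]] 
[[-0.47, -0.0, 0.0], [-0.0, 0.0, -0.0]] 
[[-0.46, -0.01, 0.0], [-0.0, 0.0, -0.0]] 
[[-0.47, -0.0, 0.01], [-0.0, 0.0, -0.0]] 
[[-0.46, -0.01, 0.0], [-0.0, 0.01, -0.01]] 
end [ 0.4859 -0.273   0.1499] -1.5139
```

Emit:
{"op": "move_arm", "data": {"commands": [[[-0.3, 0, 0], [0, 0, 0], 255], [[-0.5, 0, 0], [0, 0, 0], 255], [[-0.6, 0, 0], [0, 0, 0], 255], [[-0.7, 0, 0], [0, 0, 0], 255], [[-0.8, 0, 0], [0, 0, 0], 255], [[-0.8, 0, 0], [0, 0, 0], 255], [[-0.8, 0, 0], [0, 0, 0], 255], [[-0.6, 0, 0], [0, 0, 0], 255]]}}

```text
clock: 11.8
eef_pos: [0.486, -0.272, 0.1925]
tool_rot: [1.167, 1.236, -1.167]
force: [0.3, -0.2, -2.4]
finger_gap: 0.41
```

```bash
python3 -c "
from h import *
plan([.5524,.0835,.195],.4608,16)
s=camera('side')
crop(s,225,190,90,90,6,'pics/p7.png')
"
```

```text
now [ 0.486  -0.272   0.1925] yaw -1.5138 clock 11.8 F [ 0.3 -0.2 -2.4] gap mm 35.6
[[-0.01, 0.18, -0.73], [-0.88, -0.0, -0.0]] 
[[-0.0, 0.27, -0.7], [-0.88, -0.0, -0.0]] 
[[-0.01, 0.35, -0.67], [-0.88, -0.0, -0.0]] 
[[-0.0, 0.43, -0.62], [-0.88, -0.0, -0.0]] 
[[-0.01, 0.5, -0.56], [-0.89, -0.0, -0.0]] 
[[-0.0, 0.57, -0.49], [-0.88, -0.0, -0.0]] 
[[-0.01, 0.63, -0.42], [-0.89, -0.0, -0.0]] 
[[-0.0, 0.67, -0.34], [-0.88, -0.0, -0.0]] 
[[-0.01, 0.71, -0.25], [-0.89, -0.0, -0.0]] 
[[-0.0, 0.74, -0.16], [-0.88, -0.0, -0.0]] 
[[-0.01, 0.75, -0.07], [-0.89, -0.0, -0.0]] 
[[-0.0, 0.75, 0.02], [-0.88, 0.0, -0.0]] 
[[-0.01, 0.75, 0.11], [-0.89, 0.0, -0.0]] 
[[-0.0, 0.72, 0.21], [-0.88, 0.0, -0.0]] 
[[-0.01, 0.7, 0.29], [-0.89, 0.0, -0.0]] 
[[-0.0, 0.65, 0.37], [-0.88, 0.0, -0.0]] 
end [0.5523 0.0834 0.1949] 0.4605
```

View pics/p7.png

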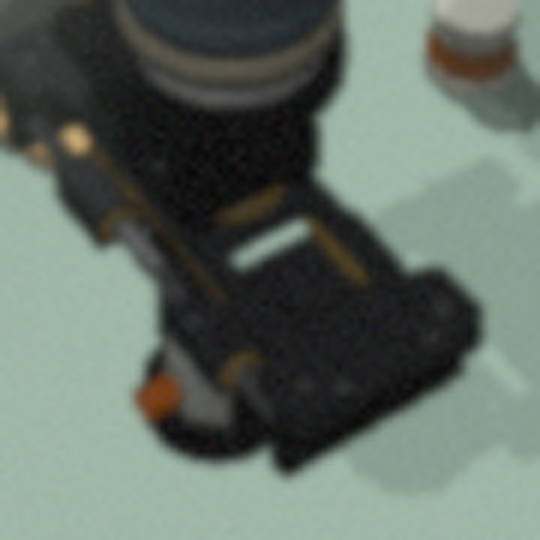

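The pulley is held (rim at crop (210,420), orange screw at (158,398), force -2.4 N). Now to above the shaft, turning as it goes.

Emit:
{"op": "move_arm", "data": {"commands": [[[-0.03, 0.18, -0.73], [-0.88, 0, 0], 255], [[-0.03, 0.27, -0.7], [-0.88, 0, 0], 255], [[-0.03, 0.35, -0.67], [-0.88, 0, 0], 255], [[0, 0.43, -0.62], [-0.88, 0, 0], 255], [[-0.01, 0.5, -0.56], [-0.89, 0, 0], 255], [[0, 0.57, -0.49], [-0.88, 0, 0], 255], [[-0.01, 0.63, -0.42], [-0.89, 0, 0], 255], [[0, 0.67, -0.34], [-0.88, 0, 0], 255]]}}

```text
clock: 12.65
eef_pos: [0.5185, -0.0933, 0.1936]
tool_rot: [0.41, 1.534, -0.41]
force: [0.2, 0.4, -1.5]
finger_gap: 0.408
```

Emit:
{"op": "move_arm", "data": {"commands": [[[-0.01, 0.71, -0.25], [-0.89, 0, 0], 255], [[0, 0.74, -0.16], [-0.88, 0, 0], 255], [[-0.01, 0.75, -0.07], [-0.89, 0, 0], 255], [[0, 0.75, 0.02], [-0.88, 0, 0], 255], [[-0.01, 0.75, 0.11], [-0.89, 0, 0], 255], [[0, 0.72, 0.21], [-0.88, 0, 0], 255], [[-0.01, 0.7, 0.29], [-0.89, 0, 0], 255], [[0, 0.65, 0.37], [-0.88, 0, 0], 255]]}}

```text
clock: 13.45
eef_pos: [0.5517, 0.0841, 0.1947]
tool_rot: [-0.365, 1.542, 0.366]
force: [-0.5, 0.6, -1.7]
finger_gap: 0.416
```

```bash
python3 -c "
from h import *
plan([.5524,.0835,.17],.4608,2)
s=camera('side');t=camera('top')
crop(s,175,125,90,80,7,'pics/s8.png');crop(t,180,165,80,80,6,'pics/t8.png')
"
```

```text
now [0.5517 0.0841 0.1947] yaw 0.4656 clock 13.45 F [-0.5  0.6 -1.7] gap mm 36.2
[[0.41, -0.01, 0.01], [0.02, -0.01, -0.0]] 
[[0.41, -0.02, 0.0], [0.01, -0.0, -0.01]] 
end [0.5523 0.0834 0.1701] 0.4614
```

View pics/s8.png

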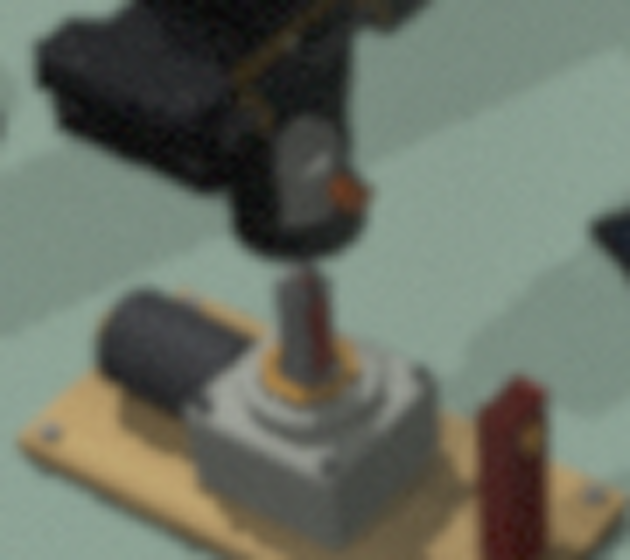

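View pics/t8.png

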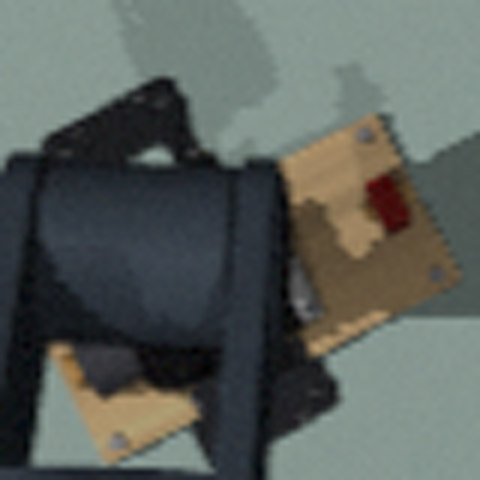

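```bash
python3 -c "
from h import *
s=camera('side')
c=np.array([.5517,.0841]);zu=.1947-.0386
h=c+.034*np.array([np.cos(-1.11),np.sin(-1.11)])
print('head',proj(s,[*h,zu+.025]),[ (proj(s,[*(c+.034*np.array([np.cos(a),np.sin(a)])),zu+.025])).round(1) for a in(-1.01,-1.21)])
v=np.array([.338,.792]);v/=np.linalg.norm(v)
print('rim front bottom',proj(s,[*(c-.028*v),zu]),'rim top front',proj(s,[*(c-.028*v),zu+.012]))
n=np.array([v[1],-v[0]])
print('rim l r',proj(s,[*(c-.028*n),zu+.006]),proj(s,[*(c+.028*n),zu+.006]))
f=s['frame'].astype(int);np.set_printoptions(linewidth=220)
print(f.sum(2)[140:168,206:232]//3);d=f[...,0]-f[...,2];print(d[145:160,218:232])
m=(d>40);m[:145]=0;m[160:]=0;m[:,:218]=0;m[:,232:]=0
vv,uu=np.nonzero(m);print('orange',uu.mean(),vv.mean(),len(uu), uu.max())
"
```

```text
head [225.82568134 152.54812409] [array([226.5, 151.9]), array([225. , 153.2])]
rim front bottom [217.20606318 161.57277271] rim top front [216.90024075 158.32283904]
rim l r [206.47920111 154.2330135 ] [226.34367767 152.56240129]
[[ 23  27  32  41  45  44  44  33  30  27  31  43  49  38  30  30  30  44  81 117 127 130 127 129 130 128]
 [ 21  29  35  35  41  43  41  38  27  30  52  69  76  56  39  34  34  44  83 116 130 129 128 127 128 129]
 [ 25  29  38  36  36  36  40  35  33  33  57  74  78  66  56  49  42  45  77 113 128 129 127 128 128 128]
 [ 29  37  35  32  28  27  35  30  34  48  63  68  71  68  65  63  53  49  73 107 125 131 128 130 130 130]
 [ 25  29  27  25  16  28  23  22  41  57  66  67  69  64  66  67  60  52  72 106 125 128 131 130 131 127]
 [ 29  35  27  23  18  18  21  32  47  62  67  68  66  70  66  68  60  53  66 101 124 129 130 129 131 132]
 [ 28  25  19  12  21  13  18  34  52  64  68  66  69  70  79  76  68  55  66 100 122 131 129 131 135 141]
 [ 13  18  16  16  17  15  21  34  57  70  67  70  76  87 103  93  76  61  69 104 125 130 132 136 141 144]
 [ 15  14  18
[... 2142 characters left out ...]
 3  0 -3 -6 -8 -8 -6 -6 -6 -8]
 [ 3  3  2  2  1  3 -4 -4 -6 -8 -7 -7 -7 -7]
 [ 3  4  3  3  2  2 -2 -4 -8 -6 -6 -7 -7 -7]
 [ 2  2  4  2  2  2  0 -5 -6 -7 -7 -6 -8 -8]
 [ 2  0  1  2 17 26 17  3 -3 -6 -6 -9 -7 -8]
 [ 2  3  3 14 40 56 42 22  7 -1 -5 -6 -8 -5]
 [ 3  2  6 18 52 68 54 40 23 10  0 -6 -8 -9]
 [ 3  2  4 18 44 59 54 46 33 16  4 -6 -6 -9]
 [ 1  3  3 14 29 45 48 44 31 14  0 -7 -7 -8]
 [ 2  1  3  5 13 22 29 32 21  5 -4 -7 -8 -6]
 [ 2  2  0  2  3  3 11 15  7 -1 -7 -8 -7 -8]
 [ 1  3  1  4  0  0  2  2  0 -5 -7 -8 -8 -8]
 [ 3  1  1  0  0 -4 -1 -3 -3 -5 -8 -7 -7 -8]
 [-1 -1  1  0  0 -3 -1 -2 -4 -8 -6 -7 -8 -7]
 [ 3  1  0  0  2  0 -5 -4 -6 -6 -7 -7 -6 -7]]
orange 223.5 151.66666666666666 12 225
```

The rim and shaft line up in the side view: rim centre at column 217.1 and shaft top at 218.1, both offset the same amount from prediction. The screw at (224,152) points to the post. Lowering with a small correction.

Emit:
{"op": "move_arm", "data": {"commands": [[[0.25, -0.02, 0.01], [0.03, 0, 0], 255], [[0.3, -0.01, 0], [0, 0, 0], 255], [[0.3, 0, 0], [0, 0, 0], 255], [[0.15, 0, 0], [0, 0, 0], 255], [[0.15, 0, 0], [0, 0, 0], 255], [[0.15, 0, 0], [0, 0, 0], 255], [[0.15, 0, 0], [0, 0, 0], 255], [[0.1, 0, 0], [0, 0, 0], 255]]}}

```text
clock: 14.4
eef_pos: [0.552, 0.0836, 0.149]
tool_rot: [-0.354, 1.543, 0.359]
force: [-1.1, 4.8, 1.4]
finger_gap: 0.41
```

```bash
python3 -c "
from h import *
plan([.5524,.0835,.125],.4608,4)
print(readout.get_state()['wrist_torque'])
s=camera('side')
crop(s,175,125,90,80,7,'pics/s9.png')
"
```

```text
now [0.552  0.0836 0.149 ] yaw 0.4551 clock 14.4 F [-1.1  4.8  1.4] gap mm 35.7
[[0.2, -0.0, 0.0], [-0.01, -0.0, -0.01]] 
[[0.2, -0.0, 0.0], [-0.01, -0.0, -0.01]] 
[[0.2, -0.01, 0.01], [-0.01, -0.0, -0.0]] 
[[0.2, -0.0, 0.0], [-0.01, -0.01, -0.01]] 
end [0.5524 0.0835 0.125 ] 0.4606
[ 0.86286532  0.48856556 -0.00844601]
```

View pics/s9.png

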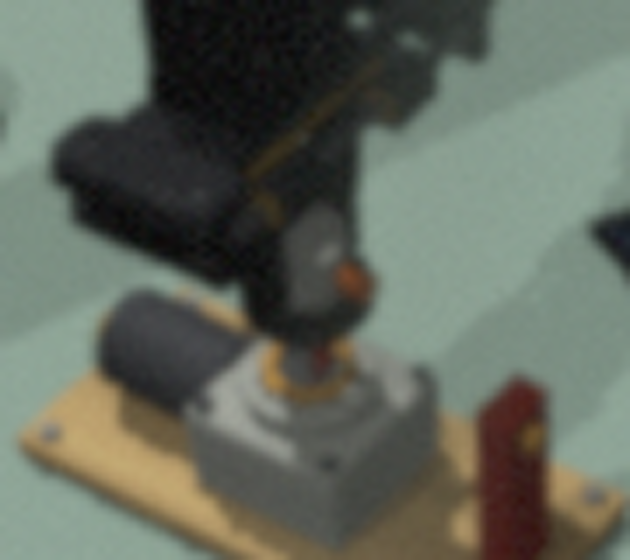

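The pulley has gone over the shaft end (underside about 110 mm), with a 4.8 N side force toward +y. I'll shift that way and go on.

Emit:
{"op": "move_arm", "data": {"commands": [[[0, 0.04, 0.01], [0, 0, 0], 255], [[0.1, 0, 0], [0, 0, 0], 255], [[0.1, 0, 0], [0, 0, 0], 255], [[0.1, 0, 0], [0, 0, 0], 255], [[0.1, 0, 0], [0, 0, 0], 255], [[0.1, 0, 0], [0, 0, 0], 255], [[0.1, 0, 0], [0, 0, 0], 255], [[0.1, 0, 0], [0, 0, 0], 255]]}}

```text
clock: 15.25
eef_pos: [0.5521, 0.0843, 0.128]
tool_rot: [-0.356, 1.543, 0.359]
force: [-3.3, 5.4, 2.0]
finger_gap: 0.409
```

```bash
python3 -c "
from h import *
plan([.5524,.0835,.125],.4608,1)
print(readout.get_state()['wrist_torque'])
"
```

```text
now [0.5521 0.0843 0.128 ] yaw 0.4556 clock 15.25 F [-3.3  5.4  2. ] gap mm 35.6
[[0.1, -0.03, -0.0], [-0.04, -0.01, -0.01]] 
end [0.5525 0.0835 0.125 ] 0.4612
[0.88679825 0.66410685 0.00108219]
```

Emit:
{"op": "move_arm", "data": {"commands": [[[0, 0.06, 0], [0, 0, 0], 255], [[0.05, 0, 0], [0, 0, 0], 255], [[0.1, 0, 0], [0, 0, 0], 255], [[0.1, 0, 0], [0, 0, 0], 255], [[0.08, 0, 0], [0, 0, 0], 255], [[0.06, 0, 0], [0, 0, 0], 255], [[0.03, 0, 0], [0, 0, 0], 255], [[0, 0, 0], [0, 0, 0], 255]]}}

```text
clock: 16.05
eef_pos: [0.5522, 0.085, 0.1152]
tool_rot: [-0.358, 1.541, 0.358]
force: [-1.6, 0.1, -2.3]
finger_gap: 0.41
```

```bash
python3 -c "
from h import *
plan([.5524,.0835,.108],.4608,1)
print(readout.get_state()['wrist_torque'])
s=camera('side')
crop(s,175,125,90,80,7,'pics/s10.png')
"
```

```text
now [0.5522 0.085  0.1152] yaw 0.4562 clock 16.05 F [-1.6  0.1 -2.3] gap mm 35.7
[[0.24, -0.05, -0.02], [-0.03, -0.0, -0.0]] 
end [0.5523 0.0834 0.108 ] 0.4604
[-0.06035468  0.3002845   0.01975849]
```

View pics/s10.png

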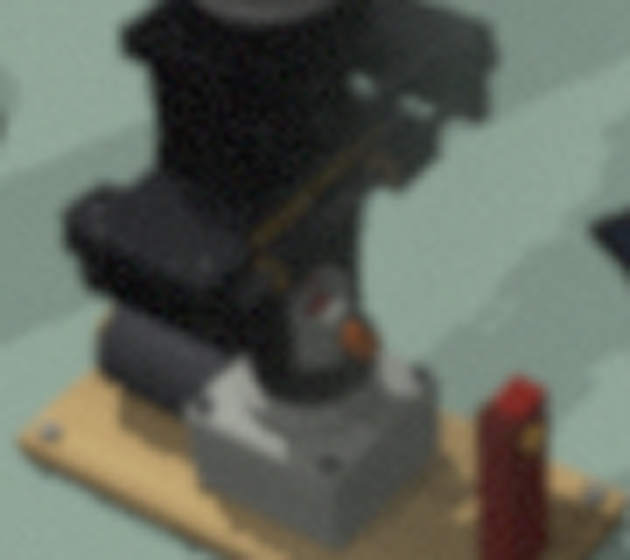

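The side force is gone and the red flat shows through the hub above the orange screw (355,340). Now pressing down.

Emit:
{"op": "move_arm", "data": {"commands": [[[0.05, 0, 0], [-0.03, 0, 0], 255], [[0.06, 0, 0], [0, 0, 0], 255], [[0.06, 0, 0], [0, 0, 0], 255], [[0.06, 0, 0], [0, 0, 0], 255], [[0.06, 0, 0], [0, 0, 0], 255], [[0.06, 0, 0], [0, 0, 0], 255], [[0.05, 0, 0], [0, 0, 0], 255], [[0, 0, 0], [0, 0, 0], 255]]}}

```text
clock: 16.9
eef_pos: [0.5522, 0.0854, 0.1065]
tool_rot: [-0.362, 1.539, 0.361]
force: [-8.2, 0.9, 23.0]
finger_gap: 0.409
```

```bash
python3 -c "
from h import *
plan([.5524,.0835,.1066],.4608,1)
print(readout.get_state()['wrist_torque'])
"
```

```text
now [0.5522 0.0854 0.1065] yaw 0.4608 clock 16.9 F [-8.2  0.9 23. ] gap mm 35.6
[[-0.0, -0.06, -0.02], [-0.0, 0.01, 0.0]] 
end [0.5525 0.0835 0.1065] 0.4608
[ 0.0191375   1.40991864 -0.00152264]
```

Stopped hard at z=0.1065 with 23 N, where seated would be 0.1066. I'll ease the side load a little and check with pictures.

Emit:
{"op": "move_arm", "data": {"commands": [[[0, 0.02, -0.03], [0, 0, 0], 255], [[0, 0, -0.03], [0, 0, 0], 255], [[0, 0, 0], [0, 0, 0], 255], [[0, 0, 0], [0, 0, 0], 255], [[0, 0, 0], [0, 0, 0], 255], [[0, 0, 0], [0, 0, 0], 255], [[0, 0, 0], [0, 0, 0], 255], [[0, 0, 0], [0, 0, 0], 255]]}}

```text
clock: 17.7
eef_pos: [0.5522, 0.0853, 0.1066]
tool_rot: [-0.362, 1.535, 0.36]
force: [-3.6, 2.3, 19.5]
finger_gap: 0.412
```

```bash
python3 -c "
from h import *
plan([.5524,.0848,.1066],.4608,1)
print(readout.get_state()['wrist_torque'])
s=camera('side');crop(s,185,140,75,68,8,'pics/s11.png');cv2.imwrite('pics/s11f.png',s['frame'][:,:,::-1])
c=np.array([.5522,.0852]);e=np.array([np.cos(-1.11),np.sin(-1.11)])
print('screw end pred',proj(s,[*(c+.034*e),.093]),'mid',proj(s,[*(c+.026*e),.093]),'guide',proj(s,[*(c+.089*e),.093]),'washer/rim front bottom',[proj(s,[*(c-.028*np.array([.392,.92])),z]).round(2) for z in(.068,.074)])
d=s['frame'].astype(int);d=d[...,0]-d[...,2];np.set_printoptions(linewidth=200);print(d[164:182,218:246])
"
```

```text
now [0.5522 0.0853 0.1066] yaw 0.4605 clock 17.7 F [-3.6  2.3 19.5] gap mm 35.8
[[-0.0, -0.02, 0.0], [-0.0, 0.03, 0.01]] 
end [0.5524 0.0848 0.1066] 0.4605
[ 0.14358961  1.08487995 -0.01958306]
screw end pred [227.4524398  175.36566724] mid [225.23350912 174.33074152] guide [243.02352231 182.62813552] washer/rim front bottom [array([219.3 , 183.66]), array([219.16, 182.21])]
[[ -2   0   4   1   0   0   1  -2  -5  -7  -9  -7  -8  -9  -8  -8  -8  -9  -7  -7  -7  -7  -7  -9  -9  -8  -8  -8]
 [  0   0  -1   4   1   2  -1  -3  -5  -7  -7  -8  -8  -9  -9  -8  -7  -7  -7  -8  -6  -9  -7  -8  -7  -9  -8  -7]
 [  2   2   5   7   3   0   1  -3  -4  -7  -8  -8  -8  -7  -8  -9  -7  -8  -8  -9  -7  -7  -8  -9  -8  -6  -6  -7]
 [  4   8  18  13   5   1   2   0  -4  -7  -8  -7  -9  -7  -6  -8  -6  -8  -9  -8  -8  -7  -8  -9  -9  -8  -7  -6]
 [  5  16  27  24   8   3   0   0  -4  -8  -8  -7  -8  -8  -9  -7  -8  -6  -9  -7  -8  -8  -8  -6  -8  -8  -8  -8]
 [  9  21  32  27  10   3   1   1  -5  -6  -6  -8  -7  -6  -8  -8  -9  -7  -8  -8  -7  -7  -8  -7  -7  -8  -7  -7]
 [  9  21  29  23   8   4   3   
[... 648 characters left out ...]
  -6  -8]
 [  1   1   1   3   4  11  32  46  47  43  29  16   5   2  -2  -5  -5  -6  -5  -7  -8  -7  -6  -6  -7  -8  -7  -7]
 [  2   2   3   4   4   6  15  24  32  34  23  12   4   3   3   0  -1  -3  -5  -7  -6  -6  -8  -7  -5  -7  -7  -7]
 [  1   0   2   1   1   2   6   8  16  17  13   6   4   4   6   3   0   0  -4  -3  -7  -6  -7  -5  -7  -7  -6  -6]
 [  1   1   1   2   0   3  -2   3   2   5   1   4   4   3   5   2   1   1   0  -3  -6  -7  -7  -8  -8  -6  -6  -4]
 [  0   2   1   1  -1  -1   1   1   1  -1   1   2   4   2   3   2   2   2   1  -3  -6  -6  -7  -7  -5  -7  -4   7]
 [ -1   3  -2   4   2  -1  -3   2   2   2   4   2   3   3   4   3   3   3  -1  -3  -5  -7  -6  -7  -5  -1  10  29]]
```

View pics/s11.png

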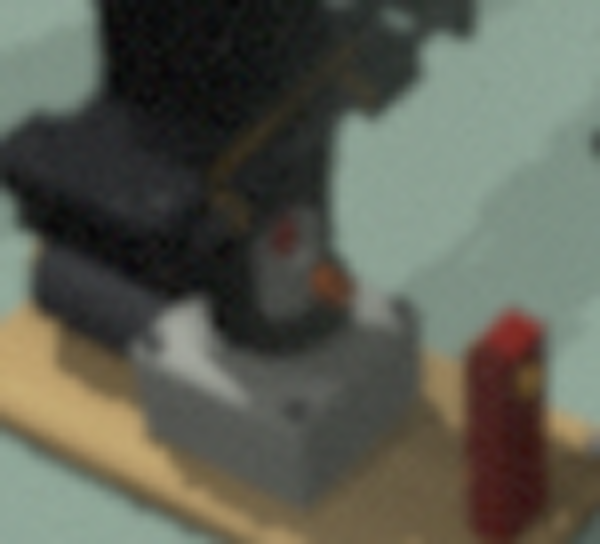

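View pics/s11f.png

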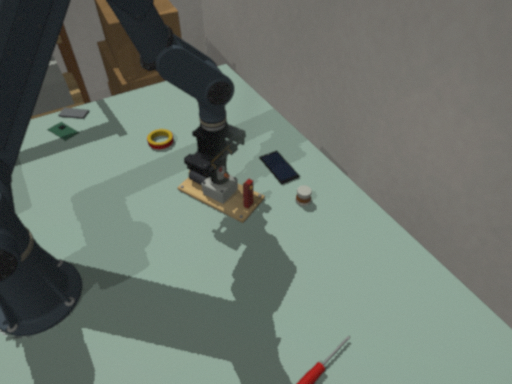

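The pulley sits on the boss with no brass showing. The screw at (226,175) matches where a seated pulley's screw should appear, and it points at the guide. The other items haven't moved. Handing in.

```bash
python3 -c "
from h import *
print(bot.close_job());st=readout.get_state();print(st['clock'],st['eef_pos'],st['force'],st['finger_gap'])"
```

```text
the job is handed in; nothing more can be done
None
the job is handed in; nothing more can be done
```

The pulley is on the shaft, pressed fully down, and the arm is still gripping it and holding it there. I handed the job in at about 17.8 s of the 48 s allowed.

- **Shaft:** I gripped it across flat and back (19.0 mm gap, 19.5 mm nominal), which squared the flat to the pad. I then turned it about 69° to a bearing of -1.113 rad. The guide's bearing from the plate edges was about -1.110 rad. A picture after release showed the red stripe facing the post.
- **Pulley:** I gripped it on its free hub flats (35.6 mm gap) and turned it so the set screw points along the guide's direction. It met about 6 N of side force going down, which a 2–3 mm shift removed.
- **Final checks:**
    - The tool stopped at z = 0.1066 m, which is the height expected for a seated pulley.
    - It was pressing with about 20 N, against at most 7 N from the spring.
    - The side view showed no brass, and the screw was within about 1 pixel of its predicted place.
    - In that view the tape, phone, jar and screwdriver were where they started.
- **Disagreements and limits:**
    - My estimates of the guide's bearing varied by about 0.03 rad: -1.10 to -1.11 from most plate edges, up to -1.127 from the post.
    - About 4 N of side load remained at the end.
    - The arm blocked the top view for the final check, so it rests on the side camera and the force and height readings.
    - After hand-in the state could not be read again.

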